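# Lock the press cylinder's clevis pin with its R-clip

## Task

Secure the clevis pin of the press cylinder: take the large R-clip (the one with a bent spring leg, not its small copy or the plain straight pin) from the rail rack and push it straight down onto the pin's free end, so that its straight leg goes through the cross-hole and its bent leg snaps over the side of the shaft. Leave it sitting upright and square across the pin, pushed fully home, and leave the small clip hanging in the rack.

Things in the scene. Friction and masses are not known exactly. Their poses are not given: they have to be found in the camera images.
- clip: Large R-clip, 0.11 kg, hanging upright in a rail rack 100 mm high. Grey head 36 x 16 x 40 mm (wire loop 13 mm above it), two legs of 7 mm wire in its x-z plane. Origin: straight leg's axis at the head's underside; z up; head spans x -10 to 26, y -8 to 8, z 0 to 40. Grip its flat faces (16 mm, along y) 24 mm up. In the rack the small clip and a plain pin hang beside it, 70 mm or more apart.
- leg_tip (a point): Tapered lower tip of the clip's straight leg, 84 mm below the clip's origin. The bent leg (+x side, tip at z -75) is a spring that bellies round the shaft and pinches in below it. Fully home, the shaft's centre lies 42 mm below the clip's origin. Riding over takes a push of about 10 to 20 N; then it snaps in and centres its own height. It may lie on either side of the shaft.
- hole (a point): Centre of the cross-hole inside the clevis pin, 85 mm above the table; fixed. y: along the level pin to its free end, 28 mm on; x: level, across the pin; z up. Pin diameter 32. The hole runs vertically, 15 long (y), 10 wide (x), mouth rounded to 18. From the hole: washer (48 diameter) at y -37, clevis from y -42, 26 above the axis; cylinder at x 80 to 250, y -38 to -118, 60 above it.
- small_clip: Small R-clip (two thirds the size: head 23 x 15 x 26 mm, legs of 4.5 mm wire, 55 mm long), a bystander in the same rack, to be left there. Origin and axes as for the large clip. The rack is two level rails, 30 mm wide together, tops 100 mm above the table; heads rest on them, legs hang in the 10 mm gap.
There are look-alikes about, which are no part of the job. Leave any blue look-alike of the clip alone.

How it is judged:
At the end, for the whole second after the job is handed in: The large clip is on the pin, at rest, let go: the hole's centre in the clip's frame is within 10 mm in x, 12 mm in y and at z = -33 to -52 mm (home: -42); the clip is upright within 15 degrees and square across the pin within 20, bent leg on either side (x of hole in the frame of clip between -0.01 and 0.01 m and y of hole in the frame of clip between -0.012 and 0.012 m and z of hole in the frame of clip between -0.052 and -0.033 m and angle between the y axis of clip and the y axis of hole, either way round below 0.35 rad and angle between clip's own z axis and vertical below 0.26 rad and linear speed of clip below 0.02 m/s); the robot touches nothing.
It fails at once if the small clip was moved by more than 40 mm (distance of small_clip from where it was at the start of the episode above 0.04 m).
It also fails if it takes over 43 s, if anything falls off the work surface, if the arm or the gripper's body presses on something with over 40 N, if the wrist force passes 120 N, or if a joint passes its speed limit or range.

## Robot

A 6-joint arm with a two-finger parallel gripper is mounted at the origin on the work surface. World frame = base frame: x ahead of the robot, y to its left, z up, the work surface at z = 0. Lengths are in m, angles in rad, forces in N, time in s.
With the tool pointing down it reaches from about 0.325 to 0.775 m from the base axis. Payload 9.3 kg.
Tool frame: the origin (TCP) lies at the very end of the fingers, on their centre line; the grasp point (between the pads) lies 19 mm behind it; z points along the fingers, y is the line along which they close (so a half turn about z gives the same grasp; the last joint's range is limited). The gripper opens to 85 mm and grips with 20 to 120 N. Pads are 22 mm wide; open, the fingers measure 114 mm over their backs; the gripper's body (76 mm by 85 mm) begins 54 mm behind the grasp point. The pads swing forward as they close: fully open they stand 13 mm farther back than shut.
Start: joints at [1.136, 0.259, 0.021, 1.334, 0, 1.418], TCP at [0.153, 0.528, 0.194] pointing down, gripper open.
Joint ranges: [-3.04, 3.04], [-0.91, 1.82], [-1.04, 1.36], [-1.92, 1.95], [-1.52, 1.45], [-3.14, 3.14]. Speed limits (rad/s): [2.22, 2.22, 2.79, 3.14, 3.14, 3.14].

## Interface

Orientations are given as a 3x3 rotation matrix whose columns are the frame's x, y, z axes.
In Python, from station import arm, camera, camera_info, finish_job, spotter gives the robot as it stands. The module is installed in compiled form; this text tells all that it offers.
- The arm moves only by the tool step_arm, never from a script. Its arguments are lists of equal length, an entry for each row: "xyz": the shift along the tool's x, y, z each as a share of 0.25 m, from -1 to 1, a list of three; "turn": the turn, a rotation vector about the tool's x, y, z each as a share of 45 degrees, from -1 to 1, a list of three; "claw": the opening, from -1 (shut) to 1 (fully open), so that 0 is half open. A call has 1 to 10 rows; each row shifts and turns the commanded pose from where the row before left it, along the tool's axes as they then stand; what a row does not reach is not made up. A row lasts 1/12 s, in which the tool goes at most 41.7 mm and 7.16 degrees, less where a joint would pass 70% of its speed; a pose out of reach is approached as far as the arm can. A call with a number of a shift or a turn outside -1 to 1 is refused whole. A call with a gripper value outside its range is refused whole. The fingers move at their own pace and stop on an object; the grip force is fixed at half the most. Time passes only in rows, so rows that do not move let the fingers close. It gives the time, the measured TCP pose, the force, the opening and the grip force at its end, in the units of the state.
- arm.observe(): the state, without advancing time (a new reading comes with each control period).
- camera(name): name is "scene" or "top"; returns (picture, depth): 400x640x3 uint8, red, green, blue; 400x640 float32, m along the optical axis (not along the pixel's ray), 0 where there is no reading.
- camera_info(name): a dict with "K" (3x3 intrinsics, pixels), "dist" ([k1, k2, p1, p2, k3] as OpenCV has them; the pictures are not rectified), "R" (3x3) and "t" (3): a world point X has camera coordinates R X + t. Camera axes: x right, y down, z forward; pixel columns grow to the right and rows downward; lengths in m; the calibration is good to about 2 mm. A picture is of the moment at which its call begins. camera_info takes no time and is no camera call.
- finish_job(): hands the job in; it is judged then, once.
Trained networks look in the newest picture that a camera, given by its name, has taken for a name from the list of things; names that differ only in an ending like _2 or _b are one class to them, and where a whole thing is asked for, a point or a joint stands for the part that bears it (a point fixed in the world has none). Each returns a list of dicts, best first, with "score" (0 to 1); they miss things now and then, are a little off and sometimes report something else, mostly with a low value. They report only what shows in the picture. A call takes as long as a camera call. They do not tell look-alikes from the thing itself.
- spotter.recognise(query, camera): "xy" ([column, row] in pixels, amid what is visible of it).
The state is a dict: "clock": time; "qpos": joint angles; "qvel": joint speeds; "joint_torque": joint torques, N m; "tcp_pos": TCP position; "tool_rot": TCP orientation; "force": force on the tool from outside, world axes, zero at the start; "torque": the same for the moment, N m; "opening": finger opening in m; "finger_force": force on a finger pad.
Only numpy, scipy, OpenCV 4.12 (cv2) and the standard library are available. Lean on these libraries where they do the work, as an engineer would, in place of code of your own. Each camera call takes 0.05 s, during which the arm holds its last target. There are 200 camera calls.

## Working session

There is one attempt and no reset: what is moved stays moved. The work goes in short steps, Python scripts to look and compute and a tool call to move; the robot and the scene stay as the last step left them, time stands still between calls to the robot, and variables do not carry over. Pictures are saved under pics/ and viewed, at most 10 in all, crops included, and the job is handed in when it is done.

Besides the shell and the picture viewer there is one more tool, called after "Emit:" as name(argument=value, ...) on one line, values as JSON. step_arm: Moves the arm, as the interface text tells. Shift numbers are shares of 0.25 m and turn numbers shares of 45 degrees, none past 1 either way. Its arguments: {"type":"object","properties":{"xyz":{"type":"array","items":{"type":"array","items":{"type":"number","minimum":-1,"maximum":1}}},"turn":{"type":"array","items":{"type":"array","items":{"type":"number","minimum":-1,"maximum":1}}},"claw":{"type":"array","items":{"type":"number"}}},"required":["xyz","turn","claw"]}

```bash
mkdir -p pics; cat > h.py <<'E'
import numpy as np, cv2
from station import arm, camera, camera_info, finish_job, spotter
def pts(name, depth, px):
    i=camera_info(name); px=np.asarray(px,float).reshape(-1,2)
    u=cv2.undistortPoints(px.reshape(-1,1,2),np.array(i['K']),np.array(i['dist'])).reshape(-1,2)
    d=np.array([depth[int(round(r)),int(round(c))] for c,r in px])
    X=np.c_[u*d[:,None],d]
    return (X-np.array(i['t']))@np.array(i['R'])
def cloud(name,depth):
    c,r=np.meshgrid(np.arange(640),np.arange(400)); px=np.c_[c.ravel(),r.ravel()]
    return pts(name,depth,px).reshape(400,640,3)
def save(img,fn,s=1):
    cv2.imwrite(fn,cv2.resize(img[:,:,::-1],None,fx=s,fy=s,interpolation=cv2.INTER_CUBIC))
E
python3 - <<'E'
from h import *
for n in ('scene','top'):
    p,d=camera(n); save(p,f'pics/{n}0.png',1.25)
    np.savez(f'{n}0.npz',p=p,d=d)
    for q in ('clip','small_clip','hole','leg_tip'):
        for r in spotter.recognise(q,n)[:4]: print(n,q,round(r['score'],2),np.round(r['xy']),pts(n,d,[r['xy']]).round(3))
s=arm.observe();print(s['clock'],s['tcp_pos'],s['tool_rot'],s['opening'])
E
```

```text
scene clip 0.63 [434. 186.] [[0.295 0.383 0.006]]
scene clip 0.6 [374. 208.] [[0.529 0.189 0.12 ]]
scene small_clip 0.5 [332. 217.] [[0.54  0.11  0.115]]
scene hole 0.85 [115. 321.] [[ 0.751 -0.223  0.118]]
scene leg_tip 0.87 [374. 210.] [[0.531 0.189 0.117]]
scene leg_tip 0.75 [437. 190.] [[0.326 0.381 0.015]]
top clip 0.62 [202. 272.] [[0.307 0.382 0.017]]
top clip 0.6 [276. 174.] [[0.517 0.187 0.14 ]]
top hole 0.77 [464. 110.] [[ 0.655 -0.229  0.125]]
top leg_tip 0.75 [206. 272.] [[0.307 0.37  0.019]]
top leg_tip 0.66 [276. 172.] [[0.519 0.186 0.152]]
0.5 [0.15293912 0.52830343 0.19354527] [[-9.60564732e-01  2.78056462e-01 -4.05081205e-06]
 [ 2.78056461e-01  9.60564731e-01 -4.64344558e-05]
 [-9.02033330e-06 -4.57296551e-05 -9.99999999e-01]] 0.08546435746715263
```

View pics/scene0.png

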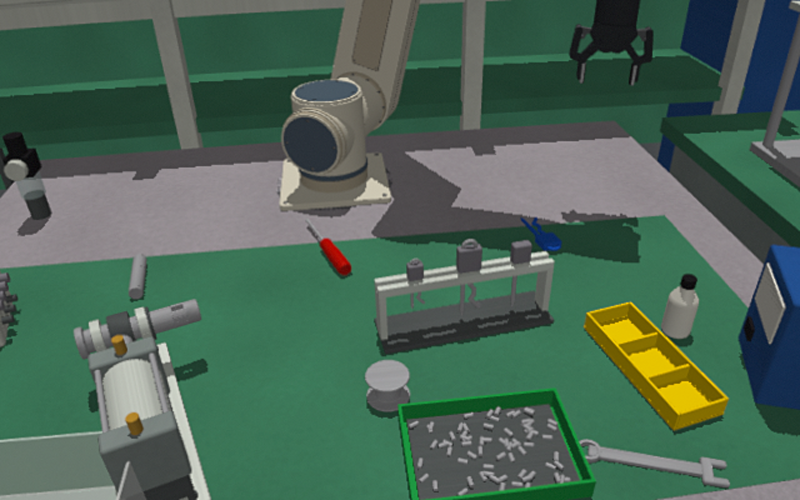

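View pics/top0.png

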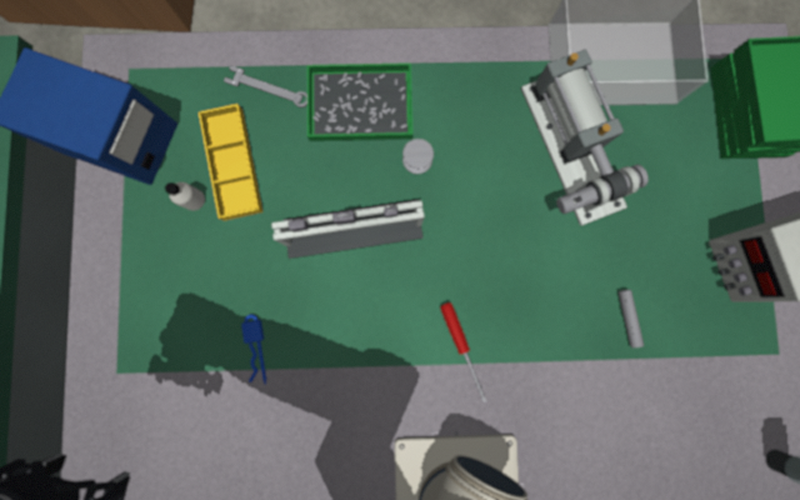

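The scene view shows the rack with the small clip at (415,270), the large clip at (468,257) and the plain pin at (520,250). The clevis pin's free end is at (195,312) in that view. In the top view the rack is at (345,215) and the free end at (565,203). The blue clip at (545,240) in the scene view is a look-alike.

```bash
python3 - <<'E'
from h import *
def fit(P,lab):
    m=np.median(P,0); 
    r=cv2.minAreaRect(P[:,:2].astype(np.float32)*1000); print(lab,len(P),'med',m.round(4),'rect mm',np.round(r[0],1),np.round(r[1],1),round(r[2],1),'z',np.percentile(P[:,2],[2,50,98]).round(3))
S={}
for n in ('scene','top'):
    f=np.load(n+'0.npz'); C=cloud(n,f['d']); S[n]=(f['p'],C)
    x,y,z=C[...,0],C[...,1],C[...,2]
    rk=(abs(x-.525)<.06)&(y>.03)&(y<.32)
    a=rk&(z>.085)&(z<.106); fit(C[a],n+' rails')
    b=rk&(z>.112)&(z<.20)
    nb,L,st,_=cv2.connectedComponentsWithStats(b.astype(np.uint8))
    for k in range(1,nb):
        if st[k,4]>8: fit(C[L==k],n+f' head{k}')
        if st[k,4]>8: 
            Q=C[(L==k)&(z>.112)&(z<.136)]
            if len(Q)>4: fit(Q,'   low')
    pin=(abs(x-.64)<.1)&(y>-.27)&(y<-.1)&(z>.06)&(z<.112)
    nb,L,st,_=cv2.connectedComponentsWithStats(pin.astype(np.uint8))
    for k in range(1,nb):
        if st[k,4]>30: fit(C[L==k],n+f' pin{k}')
p=S['scene'][0]
save(np.hstack([p[185:285,290:450],p[230:330,50:210]]),'pics/c1.png',2.5)
p=S['top'][0]
save(np.hstack([p[140:220,210:350],p[120:200,420:560]]),'pics/c2.png',2.8)
E
```

```text
scene rails 1980 med [0.5298 0.175  0.0971] rect mm [522.7 187.2] [ 35.3 268.9] 7.3 z [0.086 0.097 0.104]
scene head1 368 med [0.5279 0.1909 0.1315] rect mm [523.9 192.1] [17.2 36.2] 3.5 z [0.113 0.131 0.15 ]
   low 231 med [0.5291 0.1908 0.1243] rect mm [528.7 191.3] [36.6 13.2] 81.1 z [0.112 0.124 0.136]
scene head2 199 med [0.5171 0.2715 0.1255] rect mm [513. 273.] [17.6 29.3] 9.9 z [0.113 0.126 0.132]
   low 199 med [0.5171 0.2715 0.1255] rect mm [513. 273.] [17.6 29.3] 9.9 z [0.113 0.126 0.132]
scene head3 145 med [0.5368 0.1107 0.1223] rect mm [533.9 111. ] [16.7 23.3] 4.7 z [0.113 0.122 0.132]
   low 145 med [0.5368 0.1107 0.1223] rect mm [533.9 111. ] [16.7 23.3] 4.7 z [0.113 0.122 0.132]
scene pin1 933 med [ 0.5661 -0.2379  0.0925] rect mm [ 565.7 -233.8] [46.6 77.1] 7.1 z [0.072 0.092 0.107]
scene pin4 140 med [ 0.6681 -0.2273  0.0891] rect mm [ 692.4 -220.8] [100.1   5.2] 16.4 z [0.062 0.089 0.11 ]
scene pin5 153 med [ 0.7109 -0.2251  0.1095] rect mm [ 706.  -227.4] [73.2  8.6] 19.3 z [0.105 0.11  0.112]
top rails 1125 med [0.5176 0.1733 0.0999] rect mm [519.9 186.8] [ 30.9 270.2] 7.4 z [0.088 0.1   0.103]
top head1 81 med [0.5285 0.1091 0.1258] rect mm [529.2 109.8] [15.2 22.9] 11.2 z [0.116 0.126 0.134]
   low 81 med [0.5285 0.1091 0.1258] rect mm [529.2 109.8] [15.2 22.9] 11.2 z [0.116 0.126 0.134]
top head2 165 med [0.5168 0.1886 0.1397] rect mm [519.5 190.7] [16.7 35.8] 5.7 z [0.113 0.14  0.152]
   low 40 med [0.5119 0.1871 0.1223] rect mm [512.7 187.5] [10.  35.4] 23.8 z [0.113 0.122 0.135]
top head3 125 med [0.507  0.2699 0.1314] rect mm [508.9 271.9] [16.5 28.7] 8.1 z [0.114 0.131 0.134]
   low 124 med [0.5071 0.27   0.1314] rect mm [508.9 271.9] [16.5 28.7] 8.1 z [0.114 0.131 0.134]
top pin2 502 med [ 0.6744 -0.2266  0.0928] rect mm [ 678.  -227.8] [129.2  35.6] 34.4 z [0.063 0.093 0.11 ]
top pin11 482 med [ 0.5551 -0.2471  0.0989] rect mm [ 564.5 -232.4] [48.6 75.4] 0.5 z [0.076 0.099 0.11 ]
```

View pics/c1.png

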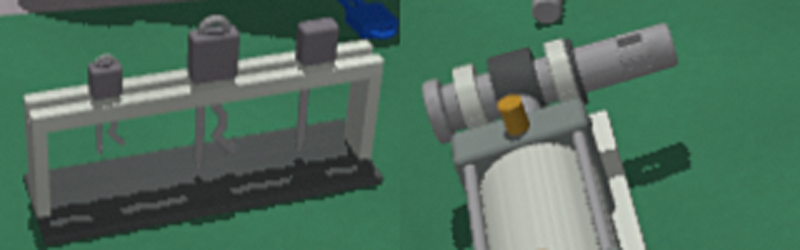

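View pics/c2.png

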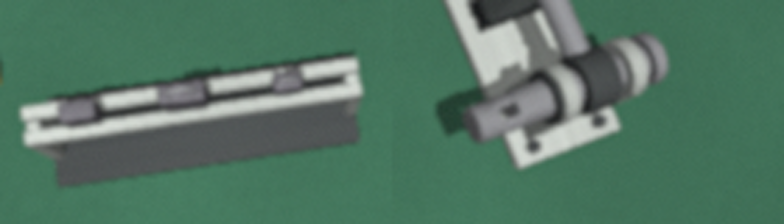

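In the c1 crop the bent leg sits to the right of the straight leg, which is world +y. The cross-hole shows at full-frame scene (141,246) and top (462,159). The spotter's "hole" is on the cylinder's port, so it is not usable. Next I fit the pin.

```bash
cat >> h.py <<'E'
from scipy.optimize import least_squares
def pinfit(C,tag):
    x,y,z=C[...,0],C[...,1],C[...,2]
    m=(abs(x-.553)<.045)&(y>-.205)&(y<-.10)&(z>.073)&(z<.107)
    P=C[m]
    # axis: (x0+a*(y+.16), z=.085), R=.016, vertical offset free
    f=lambda q:np.hypot((P[:,0]-q[0]-q[1]*(P[:,1]+.16))/np.sqrt(1+q[1]**2),P[:,2]-q[2])-.016
    q=least_squares(f,[.55,-.15,.085],loss='soft_l1',f_scale=.002).x
    d=np.array([q[1],1])/np.hypot(q[1],1); s=(P[:,:2]-[q[0],-.16])@d
    e=np.percentile(s,[1,99.5]); end=np.array([q[0],-.16])+d*s.max(); 
    print(tag,len(P),'q',q.round(4),'yaw',np.degrees(np.arctan(q[1])).round(1),'s',e.round(4),s.max().round(4),'end',end.round(4),'hole(end-28)',(end-d*.028).round(4),'rms',np.sqrt(np.mean(f(q)**2)).round(4))
    return q,d
E
python3 - <<'E'
from h import *
for n,h,e in (('scene',(141,246),(158,248)),('top',(462,159),(448,165))):
    f=np.load(n+'0.npz');C=cloud(n,f['d'])
    q,d=pinfit(C,n)
    i=camera_info(n)
    # hole pixel ray to z=.101
    u=cv2.undistortPoints(np.array([[h]],float),np.array(i['K']),np.array(i['dist'])).ravel()
    R=np.array(i['R']);t=np.array(i['t']);o=-R.T@t;v=R.T@np.r_[u,1]
    print('hole ray z=.101',(o+v*(.101-o[2])/v[2]).round(4),'cam',o.round(2))
    r0,c0=(238,132) if n=='scene' else (152,452)
    print((C[r0:r0+16,c0:c0+22,2]*1000).round().astype(int))
E
```

```text
scene 82 q [ 0.5159 -0.5842  0.0831] yaw -30.3 s [-0.0602 -0.0484] -0.0481 end [ 0.5402 -0.2015] hole(end-28) [ 0.5543 -0.2257] rms 0.0018
hole ray z=.101 [ 0.5582 -0.2244  0.101 ] cam [1.28 0.02 0.64]
[[ -1   0  -1   0   0   2  -2   0  -3  -1  -3  -1  -1  -1   1  -1  -2  -1
   -2   0  -1  -1]
 [ -2   0  -1   1   0  -2  -2   0  -2  -1  -2  -1  -1   0  -2   0  -1  -2
    1   0  -2  96]
 [  1   0   0  -2  -3   0  -1  -1   1  -2  -2  -2  -3  -1  -2  -1  -1  -3
   97 100  99 100]
 [ -3  -1   0   0   0  -2  -1  -1  -1  -2  -2  -2   0  -2   0  96 100  99
  100  99  98  99]
 [ -1   0  -4  -2  -3  -2  -4  -2  -1  -1  -3  -3  97  99  97  99 100 100
   98 100 100 100]
 [ -1  -1  -2  -1  -1   0  -1  -1  98  96  95  95  96  95  99  99  98  99
   98  97  97  98]
 [ -1  -1  -1  -1  -1  97  97  98  98  96  95  95  96  94  96 100  98  99
   98  96  98  97]
 [ -2  94  98  98  96  95  96  95  94  94  92  92  93  93  93  99  96  98
   97  97  97  98]
 [ 99  99  99 100  98  96  94  92  92  93  91  91  91  89  90  97  96  97
   97  97  96  97]
 [ 98  99  99  97 100  98  92  92  89  90  88  97  97  96  97
[... 1575 characters left out ...]
7  91  94  99 100  98  97  99
   99 100  99  96]
 [102 104 101 103 101 101 103  10  75  82  86  99  98 100  97 100  99  98
   96  96  95  94]
 [100 102 102 101 100 100 100  13  74  98  99  99  99  95  98  98  97  95
   94  94  96  89]
 [100 102 100 101 100 101 100  98 101  99  99  97  98  98  94  94  96  90
   90  87  55  56]
 [101 102  98  97 101  99 100 100  97  95  98  98  95  95  93  93  90  85
   44  45  54  56]
 [102 101  99  99 100  99  98  97  96  96  95  94  92  90  89  23  31  34
   40  47  48  53]
 [100  99 100  98  98  97  96  96  93  92  93  92  86  13  19  23  27  33
   40  44  48  51]
 [ 96  97  98  96  96  93  93  93  92  92  13  13  12  10  15  20  24  31
   34  39  45  48]]
```

```bash
sed -i 's/(y>-.205)&(y<-.10)&(z>.073)/(y>-.255)\&(y<-.17)\&(z>.075)/; s/y+.16/Y/; s/P\[:,1\]+.16/P[:,1]+.225/; s/-\.16\]/-.225]/g' h.py; python3 - <<'E'
from h import *
for n in ('scene','top'):
    f=np.load(n+'0.npz');C=cloud(n,f['d']); q,d=pinfit(C,n)
    x,y,z=C[...,0],C[...,1],C[...,2]
    s=(C[...,:2]-[q[0],-.225])@d; w=(C[...,:2]-[q[0],-.225])@np.array([d[1],-d[0]])
    # hole edge along axis: points near axis with z lower than 0.093
    m=(abs(w)<.012)&(abs(s)<.03)&(z<.092)
    m2=(abs(w)<.006)&(abs(s)<.08)
    print('low pts s,w',np.percentile(s[m],[2,50,98]).round(4),np.percentile(w[m],[2,50,98]).round(4),m.sum())
    for a in np.arange(-.08,.04,.004):
        k=m2&(s>=a)&(s<a+.004); 
        if k.any(): print(round(a*1000),(np.median(z[k])*1000).round(),end='; ')
    print()
E
```

```text
scene 655 q [ 0.5505 -0.3739  0.0826] yaw -20.5 s [-0.0394  0.0254] 0.026 end [ 0.5414 -0.2007] hole(end-28) [ 0.5513 -0.2269] rms 0.0021
low pts s,w [-0.0292 -0.0005  0.0284] [-0.0112  0.0017  0.0118] 334
-80 109.0; -76 108.0; -72 108.0; -68 107.0; -64 99.0; -60 98.0; -56 107.0; -52 108.0; -48 108.0; -44 104.0; -40 37.0; -36 54.0; -32 10.0; -28 95.0; -24 97.0; -20 94.0; -16 -1.0; -12 -1.0; -8 -1.0; -4 0.0; 0 -1.0; 4 89.0; 8 48.0; 12 97.0; 16 96.0; 20 0.0; 24 -0.0; 28 -2.0; 32 -1.0; 36 -2.0; 
top 398 q [ 0.5486 -0.3802  0.0849] yaw -20.8 s [-0.0389  0.0276] 0.0278 end [ 0.5387 -0.199 ] hole(end-28) [ 0.5487 -0.2252] rms 0.0036
low pts s,w [-0.0092  0.0151  0.0281] [-0.0114 -0.0003  0.0114] 173
-80 110.0; -76 111.0; -72 110.0; -68 105.0; -64 102.0; -56 110.0; -52 110.0; -48 111.0; -44 109.0; -40 104.0; -36 101.0; -32 101.0; -28 100.0; -24 100.0; -20 101.0; -16 101.0; -12 96.0; -8 83.0; -4 0.0; 0 3.0; 4 2.0; 8 100.0; 12 98.0; 16 3.0; 20 100.0; 24 86.0; 28 1.0; 32 2.0; 36 1.0;
```

Emit:
step_arm(xyz=[[-0.128,-0.063,-0.008],[-0.128,-0.063,-0.008],[-0.128,-0.063,-0.008],[-0.128,-0.063,-0.008],[-0.128,-0.063,-0.008],[-0.128,-0.063,-0.008],[-0.128,-0.063,-0.008],[-0.128,-0.063,-0.008],[-0.128,-0.063,-0.008],[-0.128,-0.063,-0.008]], turn=[[0,0,0],[0,0,0],[0,0,0],[0,0,0],[0,0,0],[0,0,0],[0,0,0],[0,0,0],[0,0,0],[0,0,0]], claw=[1,1,1,1,1,1,1,1,1,1])

```text
clock: 1.33
tcp_pos: [0.4176, 0.2866, 0.2139]
tool_rot: [[-0.961, 0.278, 0.0], [0.278, 0.961, 0.0], [-0.0, 0.0, -1.0]]
force: [0.5, 1.3, -0.7]
opening: 0.0853
finger_force: 0.0
```

Emit:
step_arm(xyz=[[0,0,0],[0,0,0],[0,0,0],[0,0,0],[0,0,0],[0,0,0],[0,0,0],[0,0,0],[0,0,0],[0,0,0]], turn=[[0,0,0.148],[0,0,0.148],[0,0,0.148],[0,0,0.148],[0,0,0.148],[0,0,0.148],[0,0,0.148],[0,0,0.148],[0,0,0.148],[0,0,0.148]], claw=[1,1,1,1,1,1,1,1,1,1])

```text
clock: 2.17
tcp_pos: [0.4165, 0.288, 0.2136]
tool_rot: [[-0.121, 0.993, 0.0], [0.993, 0.121, 0.0], [0.0, 0.0, -1.0]]
force: [-0.2, 0.2, -0.4]
opening: 0.0853
finger_force: 0.0
```

Emit:
step_arm(xyz=[[-0.087,0.074,0],[-0.087,0.074,0],[-0.087,0.074,0],[-0.087,0.074,0],[-0.087,0.074,0],[0,0,0],[0,0,0.1],[0,0,0.1],[0,0,0.1],[0,0,0]], turn=[[0,0,0],[0,0,0],[0,0,0],[0,0,0],[0,0,0],[0,0,0],[0,0,0],[0,0,0],[0,0,0],[0,0,0]], claw=[1,1,1,1,1,1,1,1,1,1])

```text
clock: 3.0
tcp_pos: [0.5194, 0.1915, 0.1343]
tool_rot: [[-0.126, 0.992, -0.007], [0.992, 0.126, -0.001], [-0.0, -0.007, -1.0]]
force: [0.1, -0.3, -0.6]
opening: 0.0852
finger_force: 0.0
```

```bash
python3 - <<'E'
from h import *
s=arm.observe();print(s['tcp_pos'])
p,d=camera('scene'); save(p[130:290,270:470],'pics/g1.png',3.5)
C=cloud('scene',d);x,y,z=C[...,0],C[...,1],C[...,2]
m=(abs(x-.525)<.02)&(abs(y-.19)<.03)&(z>.106)&(z<.135);print(np.median(C[m],0),np.percentile(y[m],[1,99]))
E
```

```text
[0.51941211 0.19147424 0.13432276]
[0.52910708 0.19080585 0.1209244 ] [0.17393614 0.20943546]
```

View pics/g1.png

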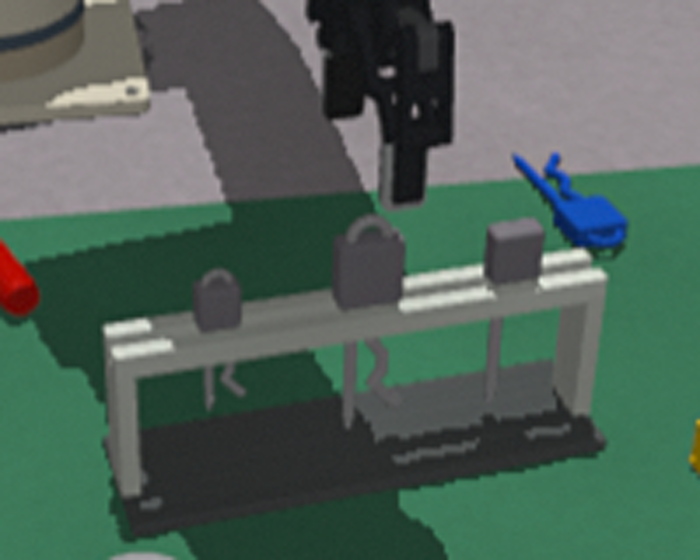

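The picture shows the gripper higher and farther back than the reported pose. I'll check that against depth and projection before going on.

```bash
python3 - <<'E'
from h import *
s=arm.observe();t=s['tcp_pos'];print(s['clock'],t)
for n in ('scene','top'):
    i=camera_info(n); p,d=camera(n); C=cloud(n,d)
    R=np.array(i['R']);rv=cv2.Rodrigues(R)[0]
    for w in (t,t+[.04,.005,.013],t+[-.04,-.005,.013],np.array([.521,.191,.14])):
        print(n,w.round(3),cv2.projectPoints(w.reshape(1,3),rv,np.array(i['t']),np.array(i['K']),np.array(i['dist']))[0].ravel().round())
    if n=='scene': print('finger px',pts(n,d,[(270+405/3.5,130+190/3.5),(270+388/3.5,130+185/3.5),(270+430/3.5,130+100/3.5)]).round(3))
    save(p[100:340,200:520] if n=='scene' else p[100:340,150:470],f'pics/g2{n}.png',1.2)
a=cv2.imread('pics/g2scene.png');b=cv2.imread('pics/g2top.png');cv2.imwrite('pics/g2.png',np.hstack([a,b]))
E
```

```text
3.05 [0.52037771 0.19172892 0.13693364]
scene [0.52  0.192 0.137] [375. 197.]
scene [0.56  0.197 0.15 ] [382. 203.]
scene [0.48  0.187 0.15 ] [368. 180.]
scene [0.521 0.191 0.14 ] [374. 196.]
finger px [[0.577 0.197 0.198]
 [0.568 0.19  0.196]
 [0.566 0.209 0.239]]
top [0.52  0.192 0.137] [274. 173.]
top [0.56  0.197 0.15 ] [271. 153.]
top [0.48  0.187 0.15 ] [276. 190.]
top [0.521 0.191 0.14 ] [274. 172.]
```

View pics/g2.png

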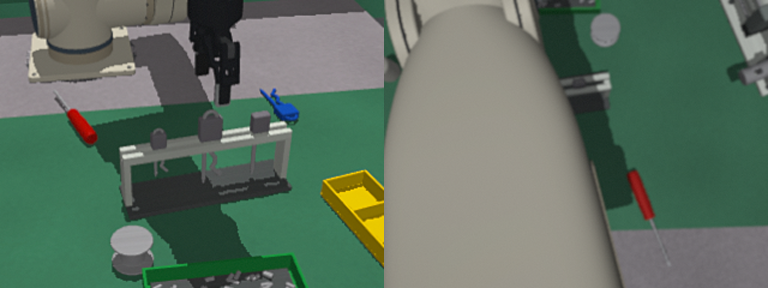

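```bash
python3 - <<'E'
from h import *
s=arm.observe();print(s['clock'],s['tcp_pos'],s['qpos'],s['opening'],s['force'])
f=np.load('scene0.npz');C=cloud('scene',f['d'])
m=(abs(C[...,0]-.153)<.1)&(abs(C[...,1]-.528)<.1)&(C[...,2]>.05)
P=C[m];print('start',np.percentile(P,[0.5,5,50],axis=0).round(3)); print(P[P[:,2].argsort()[:8]].round(3))
p,d=camera('scene');C=cloud('scene',d)
m=(abs(C[...,0]-.52)<.08)&(abs(C[...,1]-.2)<.08)&(C[...,2]>.165)
P=C[m];print('now',P[P[:,2].argsort()[:10]].round(3))
E
```

```text
3.15 [0.52227955 0.19214689 0.139808  ] [ 2.01714960e-01  2.89551535e-01 -7.31849219e-02  1.20717557e+00
  3.72860236e-05  1.64567483e+00] 0.0852451429623571 [1.31355612 0.26228221 0.73081722]
start [[0.127 0.457 0.246]
 [0.142 0.465 0.265]
 [0.169 0.518 0.333]]
[[0.147 0.48  0.242]
 [0.15  0.483 0.243]
 [0.17  0.567 0.243]
 [0.15  0.481 0.243]
 [0.174 0.568 0.244]
 [0.175 0.572 0.244]
 [0.175 0.569 0.245]
 [0.149 0.483 0.245]]
now [[0.57  0.194 0.189]
 [0.479 0.186 0.19 ]
 [0.48  0.191 0.19 ]
 [0.572 0.192 0.19 ]
 [0.48  0.188 0.19 ]
 [0.572 0.195 0.19 ]
 [0.57  0.199 0.19 ]
 [0.481 0.189 0.19 ]
 [0.571 0.202 0.19 ]
 [0.48  0.18  0.19 ]]
```

Open fingertips show about 49 mm above the reported TCP, where the text says 13 mm. I'll raise, shut the fingers in free air, and measure where the tips really are.

Emit:
step_arm(xyz=[[0,0,-0.12],[0,0,-0.12],[0,0,0],[0,0,0],[0,0,0],[0,0,0],[0,0,0],[0,0,0],[0,0,0],[0,0,0]], turn=[[0,0,0],[0,0,0],[0,0,0],[0,0,0],[0,0,0],[0,0,0],[0,0,0],[0,0,0],[0,0,0],[0,0,0]], claw=[-0.6,-0.6,-0.6,-0.6,-0.6,-0.6,-0.6,-0.6,-0.6,-0.6])

```text
clock: 4.03
tcp_pos: [0.5219, 0.1918, 0.1983]
tool_rot: [[-0.126, 0.992, -0.001], [0.992, 0.126, -0.0], [-0.0, -0.001, -1.0]]
force: [0.2, -0.3, -0.5]
opening: 0.0173
finger_force: 0.0
```

```bash
python3 - <<'E'
from h import *
s=arm.observe();print(s['clock'],s['tcp_pos'],s['opening'],s['force'])
p,d=camera('scene');C=cloud('scene',d)
m=(abs(C[...,0]-.52)<.08)&(abs(C[...,1]-.2)<.08)&(C[...,2]>.165)
P=C[m];print('now',P[P[:,2].argsort()[:12]].round(3))
save(p[80:280,270:470],'pics/g3.png',2.5)
E
```

```text
4.0333 [0.52188796 0.19181948 0.19826243] 0.0173064693390352 [ 0.15480474 -0.28560276 -0.51207499]
now [[0.537 0.199 0.233]
 [0.534 0.198 0.234]
 [0.535 0.201 0.234]
 [0.536 0.196 0.235]
 [0.515 0.183 0.235]
 [0.539 0.187 0.235]
 [0.516 0.185 0.235]
 [0.54  0.197 0.235]
 [0.535 0.203 0.235]
 [0.538 0.202 0.236]
 [0.537 0.192 0.236]
 [0.538 0.194 0.236]]
```

View pics/g3.png

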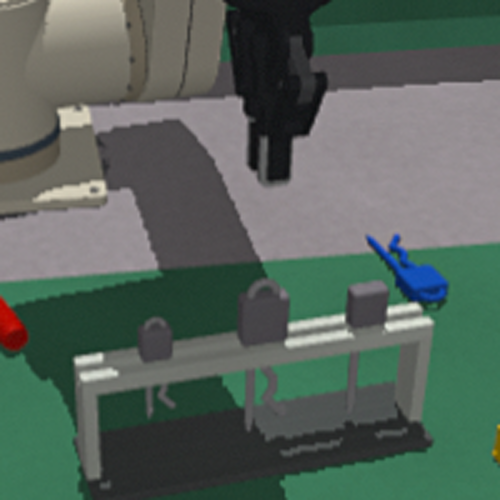

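The tip is consistently 36 mm behind the reported TCP, so I'll aim the reported z 36 mm lower. I'll open, descend part way, and check again.

Emit:
step_arm(xyz=[[0,0,0],[0,0,0],[0,0,0],[0,0,0],[0,0,0.1],[0,0,0.1],[0,0,0.1],[0,0,0.1],[0,0,0.04],[0,0,0]], turn=[[0,0,0],[0,0,0],[0,0,0],[0,0,0],[0,0,0],[0,0,0],[0,0,0],[0,0,0],[0,0,0],[0,0,0]], claw=[0.6,0.6,0.6,0.6,0.6,0.6,0.6,0.6,0.6,0.6])

```text
clock: 4.92
tcp_pos: [0.5207, 0.1915, 0.0865]
tool_rot: [[-0.126, 0.992, -0.004], [0.992, 0.126, -0.001], [-0.0, -0.004, -1.0]]
force: [0.0, 0.3, 0.5]
opening: 0.0685
finger_force: 0.0
```

```bash
python3 - <<'E'
from h import *
p,d=camera('scene');s=arm.observe();print(s['clock'],s['tcp_pos'],s['opening'],s['force']);C=cloud('scene',d)
x,y,z=C[...,0],C[...,1],C[...,2]
m=(x>.547)&(x<.6)&(abs(y-.2)<.08)&(z>.105)
P=C[m];print('finger',len(P),P[P[:,2].argsort()[:12]].round(3),np.percentile(P[:,1],[3,97]))
E
```

```text
4.9667 [0.52164777 0.19175071 0.08828029] 0.06817130331351606 [0.81328109 0.4209435  0.51656391]
finger 7688 [[0.56  0.192 0.129]
 [0.56  0.194 0.129]
 [0.56  0.204 0.13 ]
 [0.56  0.201 0.131]
 [0.56  0.199 0.131]
 [0.563 0.196 0.131]
 [0.56  0.19  0.132]
 [0.563 0.189 0.132]
 [0.563 0.188 0.132]
 [0.564 0.194 0.132]
 [0.562 0.202 0.132]
 [0.56  0.188 0.132]] [0.15897782 0.23298117]
```

Emit:
step_arm(xyz=[[-0.012,0,0.038],[0,0,0.038],[0,0,0],[0,0,0],[0,0,0],[0,0,0],[0,0,0],[0,0,0],[0,0,0],[0,0,0]], turn=[[0,0,0],[0,0,0],[0,0,0],[0,0,0],[0,0,0],[0,0,0],[0,0,0],[0,0,0],[0,0,0],[0,0,0]], claw=[0.6,0.6,-1,-1,-1,-1,-1,-1,-1,-1])

```text
clock: 5.8
tcp_pos: [0.5227, 0.1889, 0.0701]
tool_rot: [[-0.126, 0.992, 0.001], [0.992, 0.126, 0.0], [0.0, 0.001, -1.0]]
force: [-1.0, -0.8, 5.7]
opening: 0.0154
finger_force: 58.9
```

Emit:
step_arm(xyz=[[0,0,-0.05],[0,0,-0.1],[0,0,-0.1],[0,0,-0.1],[0,0,-0.1],[0,0,0],[0,0,0]], turn=[[0,0,0],[0,0,0],[0,0,0],[0,0,0],[0,0,0],[0,0,0],[0,0,0]], claw=[-1,-1,-1,-1,-1,-1,-1])

```text
clock: 6.38
tcp_pos: [0.5229, 0.189, 0.1829]
tool_rot: [[-0.126, 0.992, 0.002], [0.992, 0.126, 0.0], [0.0, 0.002, -1.0]]
force: [-0.6, -0.1, -1.8]
opening: 0.015
finger_force: 58.9
```

```bash
python3 - <<'E'
from h import *
p,d=camera('scene');s=arm.observe();print(s['clock'],s['tcp_pos'],s['opening'],s['force']);C=cloud('scene',d)
save(p[100:260,290:450],'pics/l1.png',3)
E
```

```text
6.4333 [0.52223528 0.18883465 0.18165518] 0.015574590839313243 [-0.10325466 -0.09998656 -1.21471818]
```

View pics/l1.png

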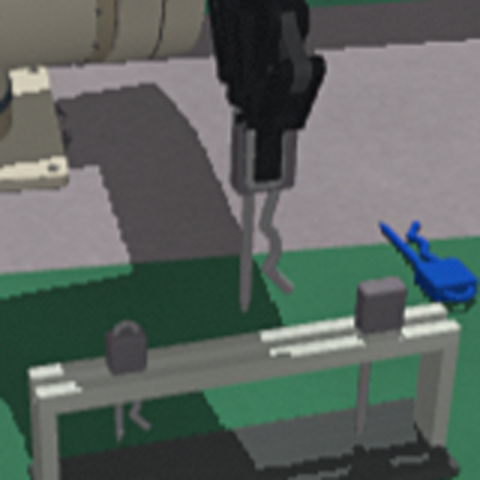

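Emit:
step_arm(xyz=[[0,0,-0.12],[0,0,-0.12],[0,0,0],[-0.15,-0.007,0],[-0.15,-0.007,0],[-0.15,-0.007,0],[-0.15,-0.007,0],[-0.15,-0.007,0],[-0.15,-0.007,0]], turn=[[0,0,0],[0,0,0],[0,0,0],[0,0,0],[0,0,0],[0,0,0],[0,0,0],[0,0,0],[0,0,0]], claw=[-1,-1,-1,-1,-1,-1,-1,-1,-1])

```text
clock: 7.18
tcp_pos: [0.5397, -0.0373, 0.2404]
tool_rot: [[-0.127, 0.992, -0.002], [0.992, 0.127, 0.001], [0.001, -0.002, -1.0]]
force: [0.4, -0.5, -1.7]
opening: 0.0152
finger_force: 59.0
```

Emit:
step_arm(xyz=[[-0.15,-0.007,0],[-0.15,-0.007,0],[-0.15,-0.007,0],[-0.15,-0.007,0],[-0.15,-0.007,0],[0,0,0]], turn=[[0,0,0],[0,0,0],[0,0,0],[0,0,0],[0,0,0],[0,0,0]], claw=[-1,-1,-1,-1,-1,-1])

```text
clock: 7.68
tcp_pos: [0.555, -0.2287, 0.2388]
tool_rot: [[-0.122, 0.993, -0.003], [0.993, 0.122, 0.0], [0.001, -0.003, -1.0]]
force: [-0.1, 1.2, -2.1]
opening: 0.0149
finger_force: 59.0
```

Emit:
step_arm(xyz=[[0,0,0],[0,0,0],[0,0,0],[0,0,0],[0,0,0],[0,0,0],[0,0,0],[0,0,0],[0,0,0],[0,0,0]], turn=[[0,0,0.155],[0,0,0.155],[0,0,0.155],[0,0,0.155],[0,0,0.155],[0,0,0.155],[0,0,0.155],[0,0,0.155],[0,0,0.155],[0,0,0.155]], claw=[-1,-1,-1,-1,-1,-1,-1,-1,-1,-1])

```text
clock: 8.52
tcp_pos: [0.555, -0.2225, 0.2401]
tool_rot: [[0.89, 0.456, -0.002], [0.456, -0.89, 0.001], [-0.002, -0.002, -1.0]]
force: [-0.1, -0.2, -1.0]
opening: 0.0151
finger_force: 59.1
```

Emit:
step_arm(xyz=[[0,0,0],[0,0,0],[0,0,0],[0,0,0]], turn=[[0,0,0.155],[0,0,0],[0,0,0],[0,0,0]], claw=[-1,-1,-1,-1])

```text
clock: 8.85
tcp_pos: [0.5552, -0.2226, 0.2412]
tool_rot: [[0.935, 0.354, -0.001], [0.354, -0.935, 0.001], [-0.001, -0.001, -1.0]]
force: [-0.5, 0.3, -1.4]
opening: 0.0152
finger_force: 59.1
```

Emit:
step_arm(xyz=[[0,0,0.12],[0,0,0.12],[0,0,0],[0,0,0],[0,0,0]], turn=[[0,0,0],[0,0,0],[0,0,0],[0,0,0],[0,0,0]], claw=[-1,-1,-1,-1,-1])

```text
clock: 9.27
tcp_pos: [0.5559, -0.223, 0.1835]
tool_rot: [[0.936, 0.352, 0.001], [0.352, -0.936, -0.001], [0.001, 0.001, -1.0]]
force: [0.6, -0.7, -0.9]
opening: 0.015
finger_force: 58.9
```

```bash
python3 - <<'E'
from h import *
p,d=camera('scene');s=arm.observe();print(s['clock'],s['tcp_pos'],s['opening'],s['force']);C=cloud('scene',d)
np.savez('s1.npz',p=p,d=d)
x,y,z=C[...,0],C[...,1],C[...,2]
pinfit(C,'scene')
t=s['tcp_pos']
m=(abs(x-t[0])<.05)&(abs(y-t[1])<.05)&(z>.118)&(z<.20)
for a in np.arange(.12,.20,.008):
    k=m&(z>=a)&(z<a+.008); P=C[k]
    if len(P): 
        w=(P[:,:2]-t[:2])@np.array([.935,.354]); v=(P[:,:2]-t[:2])@np.array([-.354,.935])
        o=np.argsort(w); print(round(a,3),len(P),'xt',(w[o]*1000).round().astype(int)[:40].tolist(),'v med left', np.median(v[w<.006]).round(4) if (w<.006).any() else '')
a=p[175:275,90:200]
q,_=camera('top'); b=q[110:210,410:520]
save(np.hstack([a,b]),'pics/p1.png',3.5)
E
```

```text
9.3167 [ 0.55617229 -0.22322504  0.18399633] 0.015409131816004288 [-0.50855905 -0.05039661 -1.79673244]
scene 655 q [ 0.5504 -0.3821  0.0824] yaw -20.9 s [-0.0378  0.0254] 0.0258 end [ 0.5412 -0.2009] hole(end-28) [ 0.5512 -0.2271] rms 0.0019
0.136 20 xt [-4, 20, 20, 22, 22, 22, 24, 24, 25, 25, 25, 25, 26, 26, 27, 27, 27, 27, 28, 29] v med left -0.0022
0.144 31 xt [-3, 13, 16, 16, 16, 17, 18, 18, 18, 19, 19, 19, 20, 20, 20, 20, 20, 21, 21, 21, 22, 22, 23, 23, 24, 24, 25, 26, 26, 26, 27] v med left -0.0025
0.152 23 xt [-5, 12, 13, 13, 13, 14, 14, 14, 14, 14, 14, 14, 15, 15, 15, 15, 15, 15, 16, 16, 16, 16, 19] v med left -0.0023
0.16 16 xt [-4, 11, 13, 14, 16, 16, 16, 16, 17, 17, 17, 18, 18, 19, 19, 19] v med left -0.0026
0.168 21 xt [-3, 13, 13, 14, 14, 15, 15, 15, 15, 16, 16, 16, 17, 17, 17, 17, 18, 18, 18, 19, 21] v med left -0.0024
0.176 26 xt [-3, 9, 10, 11, 11, 12, 12, 12, 13, 13, 14, 14, 14, 14, 15, 15, 15, 15, 15, 15, 16, 16, 17, 18, 18, 19] v med left -0.0027
0.184 25 xt [-3, 7, 7, 8, 8, 9, 9, 10, 10, 10, 10, 10, 10, 10, 10, 11, 11, 11, 11, 12, 12, 12, 14, 14, 14] v med left -0.0028
0.192 16 xt [-2, 9, 9, 10, 10, 10, 10, 10, 11, 11, 11, 11, 12, 12, 12, 13] v med left -0.0031
```

View pics/p1.png

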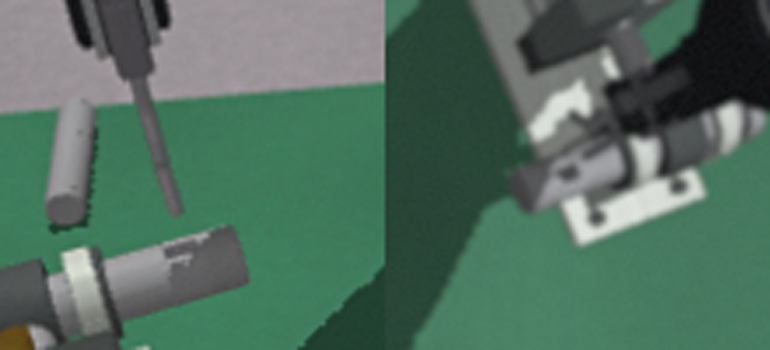

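The scene view shows the clip held upright, with its straight leg heading for the hole (p1, near (180,210) above the mouth at (185,250)). The measured offset is about 1 mm. I'll descend in stages and watch the force.

Emit:
step_arm(xyz=[[0.004,0,0.04],[0,0,0.04],[0,0,0.04],[0,0,0.04],[0,0,0],[0,0,0]], turn=[[0,0,0],[0,0,0],[0,0,0],[0,0,0],[0,0,0],[0,0,0]], claw=[-1,-1,-1,-1,-1,-1])

```text
clock: 9.87
tcp_pos: [0.5556, -0.2222, 0.141]
tool_rot: [[0.937, 0.351, -0.002], [0.351, -0.937, 0.001], [-0.002, -0.002, -1.0]]
force: [-2.2, 0.2, -2.6]
opening: 0.015
finger_force: 59.0
```

Emit:
step_arm(xyz=[[0,0,0.03],[0,0,0.03],[0,0,0.02],[0,0,0],[0,0,0]], turn=[[0,0,0],[0,0,0],[0,0,0],[0,0,0],[0,0,0]], claw=[-1,-1,-1,-1,-1])

```text
clock: 10.28
tcp_pos: [0.5558, -0.2222, 0.1212]
tool_rot: [[0.937, 0.351, -0.002], [0.351, -0.937, 0.001], [-0.001, -0.001, -1.0]]
force: [-3.6, -2.0, -4.2]
opening: 0.0154
finger_force: 58.7
```

Emit:
step_arm(xyz=[[0,0,0.03],[0,0,0.03],[0,0,0.02],[0,0,0],[0,0,0]], turn=[[0,0,0],[0,0,0],[0,0,0],[0,0,0],[0,0,0]], claw=[-1,-1,-1,-1,-1])

```text
clock: 10.7
tcp_pos: [0.5561, -0.2227, 0.1017]
tool_rot: [[0.937, 0.35, -0.001], [0.35, -0.937, -0.0], [-0.001, -0.0, -1.0]]
force: [-4.0, -2.7, -6.3]
opening: 0.0154
finger_force: 58.6
```

Emit:
step_arm(xyz=[[0,0,0.01],[0,0,0.01],[0,0,0],[0,0,0]], turn=[[0,0,0],[0,0,0],[0,0,0],[0,0,0]], claw=[-1,-1,-1,-1])

```text
clock: 11.03
tcp_pos: [0.5561, -0.2226, 0.0971]
tool_rot: [[0.937, 0.351, -0.0], [0.351, -0.937, -0.0], [-0.001, 0.0, -1.0]]
force: [-5.5, -2.4, -2.6]
opening: 0.0151
finger_force: 59.1
```

```bash
python3 - <<'E'
from h import *
p,d=camera('scene');s=arm.observe();print(s['clock'],s['tcp_pos'],s['opening'],s['force']);C=cloud('scene',d)
x,y,z=C[...,0],C[...,1],C[...,2];t=s['tcp_pos']
w=(C[...,:2]-t[:2])@np.array([.937,.351]);v=(C[...,:2]-t[:2])@np.array([-.351,.937])
m=(w>0)&(w<.035)&(abs(v)<.007)
for a in np.arange(.04,.18,.006):
    k=m&(z>=a)&(z<a+.006)
    if k.any(): print(round(a,3),k.sum(),(np.percentile(w[k],[5,50,95])*1000).round(1),(np.median(v[k])*1000).round(1))
E
```

```text
11.0833 [ 0.55609841 -0.22257628  0.09706151] 0.015496021416038643 [-4.55457004 -2.98620364 -3.33334668]
0.046 2 [23.8 24.  24.3] 1.6
0.052 16 [21.  24.2 26. ] 0.5
0.058 19 [14.  19.4 23.2] 1.1
0.064 18 [11.1 14.9 17.9] 0.6
0.07 12 [ 5.5 12.5 16.7] -0.1
0.076 19 [ 9.  13.9 17.7] -0.1
0.082 25 [ 7.5 11.5 17.3] -0.3
0.088 36 [ 6.  12.  16.3] 0.5
0.094 30 [ 1.2  8.5 13.5] -0.8
0.1 11 [ 7.   9.4 11.8] 1.6
0.106 9 [ 9.5 12.  12.7] 0.4
0.112 12 [11.6 13.1 15.4] -0.2
0.118 5 [13.6 15.4 17.3] 0.8
0.124 14 [19.6 22.  23.1] 0.3
0.13 29 [20.7 22.5 24.6] -0.2
0.136 27 [20.5 22.3 24. ] -0.0
0.142 25 [21.1 22.5 24.1] -0.2
0.148 28 [20.9 22.6 24.5] -0.3
0.154 28 [20.7 22.2 24.3] 0.4
0.16 63 [ 2.  17.8 23.7] -1.0
0.166 22 [12.3 15.6 19.9] 0.5
0.172 24 [ 1.7  9.8 14. ] 0.2
0.178 1 [8.8 8.8 8.8] -1.6
```

Emit:
step_arm(xyz=[[0,0,0],[0,0,0],[0,0,0],[0,0,0],[0,0,0],[0,0,0],[0,0,-0.06],[0,0,-0.1],[0,0,-0.1],[0,0,-0.1]], turn=[[0,0,0],[0,0,0],[0,0,0],[0,0,0],[0,0,0],[0,0,0],[0,0,0],[0,0,0],[0,0,0],[0,0,0]], claw=[0.3,0.3,0.3,0.3,0.3,0.3,0.3,0.3,0.3,0.3])

```text
clock: 11.92
tcp_pos: [0.5562, -0.2223, 0.1881]
tool_rot: [[0.936, 0.351, -0.0], [0.351, -0.936, 0.0], [-0.0, -0.0, -1.0]]
force: [0.7, 0.7, 1.2]
opening: 0.0556
finger_force: 0.0
```

Emit:
step_arm(xyz=[[0,0,-0.1],[0,0,-0.1],[0,0,-0.1],[0,0,0],[0,0,0],[0,0,0]], turn=[[0,0,0],[0,0,0],[0,0,0],[0,0,0],[0,0,0],[0,0,0]], claw=[0.3,0.3,0.3,0.3,0.3,0.3])

```text
clock: 12.42
tcp_pos: [0.5563, -0.2223, 0.2615]
tool_rot: [[0.936, 0.351, -0.0], [0.351, -0.936, 0.0], [-0.0, -0.0, -1.0]]
force: [-0.8, 0.7, 1.0]
opening: 0.0558
finger_force: 0.0
```

```bash
python3 - <<'E'
from h import *
p,d=camera('scene');s=arm.observe();print(s['clock'],s['tcp_pos'],s['opening'],s['force']);C=cloud('scene',d)
x,y,z=C[...,0],C[...,1],C[...,2];t=np.array([.5561,-.2226])
w=(C[...,:2]-t)@np.array([.937,.351]);v=(C[...,:2]-t)@np.array([-.351,.937])
m=(abs(w)<.035)&(abs(v)<.02)&(z>.128)&(z<.2)
P=np.c_[w[m],v[m],z[m]];print(len(P),np.percentile(P,[1,50,99],axis=0).round(4))
f=(m&(z<.155)); print('front v range',np.percentile(v[f],[2,98]))
q,_=camera('top'); save(np.hstack([p[185:285,90:200],q[110:210,410:520]]),'pics/e1.png',3.5)
E
```

```text
12.4667 [ 0.5560458  -0.22222022  0.2610186 ] 0.05531368381526664 [ 0.46731642 -0.34511146 -0.32636348]
306 [[-0.0078 -0.0086  0.1289]
 [ 0.0211 -0.0009  0.1571]
 [ 0.025   0.0074  0.1762]]
front v range [-0.00835424  0.00746382]
```

View pics/e1.png

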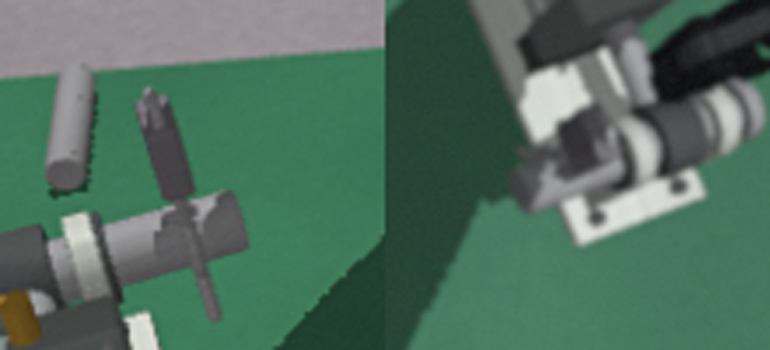

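The clip sits upright across the pin with its bent leg over the near side (200,260 in e1). The loop top is about 0.178 m, which matches fully home, and the gripper is clear.

```bash
python3 -c "from station import finish_job; print(finish_job())"
```

```text
the job is handed in; nothing more can be done
None
```

I handed the job in with the large R-clip on the clevis pin: upright, square, released, at the height expected when fully home, and the small clip was never touched. The judge's verdict wasn't shown.

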